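Clear the gluing jig and hold a ramp frame over it

TASK

Take the wooden scraper block and, with the block in the gripper (do not push the chips with the fingers), wipe the three aluminium chips off the flat gluing jig onto the table, then stand the block back on the table, clear of the jig, and let go of it. Then pick up the model ramp frame by its balance point, keep it level, and hold it still about 10 cm above the jig, centred and lined up with it, lattice head at the jig's fence end and tail at its peg end. Finish while still holding the frame there, level and touching nothing but the gripper; leave the other things on the table as they are.

Things in the scene. Friction and masses are not known exactly. Their poses are not given: they have to be found in the camera images.
- jig: gluing jig: plywood bed fixed to the table, 320 mm long (x), 130 wide (y), 22 thick; origin at the centre of its underside, z up. A fence strip across its -x end (near the robot; x -160 to -146 mm) and two 10 mm dowel pegs at the other end (x +112, y +-21 mm) stand 16 mm above the bed. Long sides open; bed bare between but for the chips
- frame: loose wooden ramp frame lying flat, head towards the robot: 280 mm long (x), 20 high (z), 0.14 to 0.28 kg. Open lattice head with X brace, 100 mm wide, at x -140 to -70 mm; then a bare spine 16 mm wide (y) to x +140, ending in a tail crossbar 50 mm wide. Origin on the underside at mid-length. The head is heavier: the balance point is on the spine at x -40 mm, 30 mm from the lattice
- block: the scraper block, loose, wood with a cork sole, 0.1 to 0.16 kg: base 120 mm long (its x), 32 mm wide (its y), 18 mm high, with a grip rib on top 70 mm long and 22 mm wide (along y), rising to 52 mm above the underside; origin at the centre of its underside, z up
- chip0: aluminium cut-off chip lying loose on the jig's bed, 22 x 14 x 12 mm, about 11 g; origin at its centre. The chips start within 40 mm of the jig's middle along its x and 30 mm along its y
- chip1: aluminium cut-off chip lying loose on the jig's bed, 18 x 18 x 12 mm, about 11 g; origin at its centre. The chips start within 40 mm of the jig's middle along its x and 30 mm along its y
- chip2: aluminium cut-off chip lying loose on the jig's bed, 20 x 16 x 12 mm, about 11 g; origin at its centre. The chips start within 40 mm of the jig's middle along its x and 30 mm along its y
- frame_head (a point): middle of the frame's head end, on the underside (frame x -140 mm)
- frame_tail (a point): middle of the frame's tail end, on the underside (frame x +140 mm)
- jig_head (a point): the point on the bed's top that the frame's head end is to be above (jig x -140 mm, y 0, 22 mm above the table)
- jig_tail (a point): the point on the bed's top that the frame's tail end is to be above (jig x +140 mm, y 0)
- tape: bystander, to be left alone: roll of paper tape lying flat, 84 mm across, 24 mm high; origin at the centre of its underside
- paint_jar: bystander, to be left alone: small paint jar, 44 mm across, 55 mm high; origin at the centre of its underside
- glue: bystander, to be left alone: glue bottle, 48 mm across, 130 mm high; origin at the centre of its underside
- tub: bystander, to be left alone: big paint tub, 104 mm across, 125 mm high; origin at the centre of its underside
- marker: bystander, to be left alone: black marker lying down, 135 mm long, 14 mm thick, 14 mm high; origin at the centre of its underside
- paintbrush: bystander, to be left alone: paintbrush lying down, about 200 mm long; origin in its handle
- water_cup: bystander, to be left alone: open cup, 72 mm across, 85 mm high; origin at the centre of its underside
Things that resemble listed ones, but are neither listed nor needed, are in the scene too. What is shaped like the block but purple or yellow is not meant.

How it is judged:
By the outcome, as a careful person would: the job done as asked, in the order asked, and still so for the second after the job is handed in, while the arm keeps its last pose, push and grip.
It also fails if it takes over 58 s, if anything falls off the work surface, if the arm or the gripper's body presses on something with over 40 N, if the wrist force passes 120 N, or if a joint passes its speed limit or range.

ROBOT

A 6-joint arm with a two-finger parallel gripper is mounted at the origin on the work surface. World frame = base frame: x ahead of the robot, y to its left, z up, the work surface at z = 0. Lengths are in m, angles in rad, forces in N, time in s.
With the tool pointing down it reaches from about 0.275 to 0.775 m from the base axis. Payload 14.6 kg.
Tool frame: the origin (TCP) lies at the very end of the fingers, on their centre line; the grasp point (between the pads) lies manip.grip_depth behind it (manip.grip_depth is the distance from the TCP to the grasp point, in m); z points along the fingers, y is the line along which they close (so a half turn about z gives the same grasp; the last joint's range is limited). The gripper opens to 85 mm and grips with 20 to 120 N. Pads are 22 mm wide; open, the fingers measure 114 mm over their backs; the gripper's body (76 mm by 85 mm) begins 54 mm behind the grasp point. The pads swing forward as they close: fully open they stand 13 mm farther back than shut.
Start: joints at [-0.155, 0.263, -0.048, 1.259, 0, 1.415], TCP at [0.525, -0, 0.231] pointing down, gripper open.
Joint ranges: [-2.65, 2.65], [-0.89, 1.7], [-1.18, 1.37], [-2.13, 2.11], [-1.35, 1.29], [-3.14, 3.14]. Speed limits (rad/s): [1.89, 1.89, 2.57, 2.79, 3.14, 3.14].

INTERFACE

Orientations are given as a 3x3 rotation matrix whose columns are the frame's x, y, z axes.
In Python, from workcell import manip, grab_frame, get_calibration, spot_in, regions_of, tip_of gives the robot as it stands.
- The arm moves only by the shell command python3 -m pendant 'ROWS' [FORCE]. ROWS is JSON, a list that holds one entry, the list of rows, each a list of 7 numbers: the finger opening in mm, from 0 to 85.4, then the shift along the tool's x, y, z scaled (see below), then the turn, a rotation vector about the tool's x, y, z scaled (see below). In form: [[[gripper, x, y, z, ax, ay, az], ...]]. A call has 1 to 10 rows; each row shifts and turns the commanded pose from where the row before left it, along the tool's axes as they then stand; what a row does not reach is not made up. The controller multiplies each number of a shift by 50 mm and each number of a turn by 90 degrees. A row lasts 1/8 s, in which the tool goes at most 62.5 mm and 10.7 degrees, less where a joint would pass 70% of its speed; a pose out of reach is approached as far as the arm can. A call with a number of a shift or a turn outside -1 to 1 is refused whole. A call with a gripper value outside its range is refused whole. The fingers move at their own pace and stop on an object; FORCE is the grip in N (left out, the last holds). Time passes only in rows, so rows that do not move let the fingers close. It gives the time, the measured TCP pose, the force, the opening and the grip force at its end, in the units of the state.
- manip.sense(): the state, without advancing time (a new reading comes with each control period).
- grab_frame(name): name is "scene" or "side" or "wrist"; returns the picture (384x512x3 uint8, blue, green, red); there is no depth.
- get_calibration(name): a dict with "K" (3x3 intrinsics, pixels), "xyz" and "orientation" of the camera in the world. Camera axes: x right, y down, z forward; pixel columns grow to the right and rows downward; lengths in m; the calibration is good to about 2 mm. A picture is of the moment at which its call begins: read the wrist's pose just before it. get_calibration takes no time and is no camera call; for the wrist camera it gives the pose at the moment of the call.
- manip.sign_off(): hands the job in; it is judged then, once.
Trained networks look in the newest picture that a camera, given by its name, has taken for a name from the list of things; names that differ only in an ending like _2 or _b are one class to them, and where a whole thing is asked for, a point or a joint stands for the part that bears it (a point fixed in the world has none). Each returns a list of dicts, best first, with "confidence" (0 to 1); they miss things now and then, are a little off and sometimes report something else, mostly with a low value. They report only what shows in the picture. A call takes as long as a camera call. They do not tell look-alikes from the thing itself.
- spot_in(camera, label): "centre" ([x, y, z] in m, in world coordinates, good to about 4 mm: the middle of the surface that is visible of it).
- regions_of(camera, label): "mask" (384x512 bool, what is visible of it).
- tip_of(camera, label): "centre" ([x, y, z] in m, in world coordinates, good to about 4 mm: a listed point, or the origin of a listed thing).
The state is a dict: "t": time; "joint_positions": joint angles; "qvel": joint speeds; "joint_torque": joint torques, N m; "eef_pos": TCP position; "tool_rot": TCP orientation; "ft_force": force on the tool from outside, world axes, zero at the start; "torque": the same for the moment, N m; "opening": finger opening in m; "finger_force": force on a finger pad.
Only numpy, scipy, OpenCV 4.12 (cv2) and the standard library are available. Lean on these libraries where they do the work, as an engineer would, in place of code of your own. Each camera call takes 0.05 s, during which the arm holds its last target. There are 200 camera calls.

## Working session

There is one attempt and no reset: what is moved stays moved. The work goes in short steps, Python scripts to look and compute and a shell command to move; the robot and the scene stay as the last step left them, time stands still between calls to the robot, and variables do not carry over. Pictures are saved under pics/ and viewed, at most 13 in all, crops included, and the job is handed in when it is done.

```bash
mkdir -p pics; ls
python3 - <<'E'
from workcell import *
import cv2
print(manip.sense(), manip.grip_depth)
for c in ("scene","side","wrist"):
    im=grab_frame(c); cv2.imwrite(f"pics/a_{c}.png",im)
    cal=get_calibration(c); print(c,cal["xyz"])
    labs=["block","chip0","jig","jig_head","jig_tail","frame","frame_head","frame_tail"] if c!="wrist" else ["block","chip0"]
    for l in labs:
        print(l,[(d["centre"].round(3).tolist() if hasattr(d["centre"],"round") else [round(v,3) for v in d["centre"]],round(d["confidence"],2)) for d in tip_of(c,l)])
E
```

```text
pics
{'t': 0.0, 'joint_positions': array([-1.55325457e-01,  2.63512557e-01, -4.89112836e-02,  1.25938010e+00,
        1.37898148e-05,  1.41551462e+00]), 'qvel': array([-0.00111142,  0.00087132, -0.00073156, -0.00155458,  0.00092207,
        0.0003806 ]), 'joint_torque': array([ 6.28219332e-04, -6.37613010e+01,  3.84567368e+01,  1.37825581e-02,
        8.02127857e-07, -5.80562346e-05]), 'eef_pos': array([5.24745562e-01, 2.52386282e-05, 2.30839878e-01]), 'tool_rot': array([[ 4.38433515e-05,  9.99999506e-01, -9.93348942e-04],
       [ 9.99999985e-01, -4.36749967e-05,  1.69503140e-04],
       [ 1.69459671e-04, -9.93356359e-04, -9.99999492e-01]]), 'ft_force': array([-0.11496286,  0.66364365, -0.31139013]), 'torque': array([ 0.02570076, -0.06435226, -0.04662527]), 'finger_force': 0.0, 'opening': 0.08551127968579257} 0.0187
scene [ 1.62257714 -0.21394917  0.73183481]
block [([0.832, -0.16, -0.001], 0.82), ([0.556, 0.117, -0.001], 0.64), ([0.306, 0.209, 0.001], 0.52), ([0.563, -0.012, 0.001], 0.51)]
chip0 [([0.575, -0.236, 0.026], 0.61), ([0.543, -0.207, 0.029], 0.52), ([0.506, -0.19, 0.029]
[... 538 characters left out ...]
-0.202, 0.029], 0.53), ([0.573, -0.239, 0.028], 0.37)]
jig [([0.545, -0.205, 0.001], 0.67)]
jig_head [([0.402, -0.218, 0.021], 0.94)]
jig_tail [([0.681, -0.2, 0.024], 0.78)]
frame [([0.539, 0.225, 0.002], 0.59), ([0.555, -0.517, 0.001], 0.3)]
frame_head [([0.395, 0.231, 0.002], 0.91), ([0.47, 0.512, -0.002], 0.67), ([0.573, -0.236, 0.026], 0.65), ([0.421, -0.523, 0.002], 0.4)]
frame_tail [([0.679, 0.219, -0.001], 0.93)]
wrist [0.52572747 0.07261625 0.37309951]
block [([0.554, 0.119, 0.005], 0.95), ([0.561, -0.015, 0.001], 0.61), ([0.83, -0.158, -0.001], 0.59)]
chip0 [([0.544, -0.203, 0.029], 0.66), ([0.506, -0.197, 0.029], 0.61), ([0.58, -0.238, 0.028], 0.43), ([0.543, -0.206, 0.001], 0.15)]
```

View pics/a_scene.png

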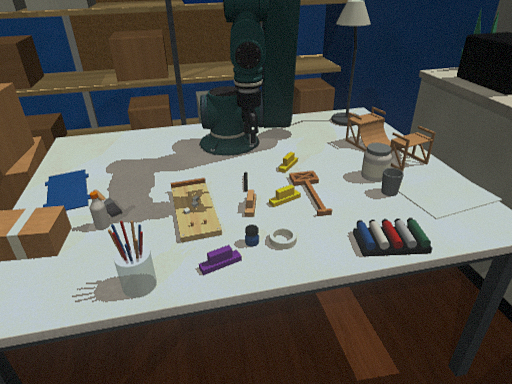

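View pics/a_side.png

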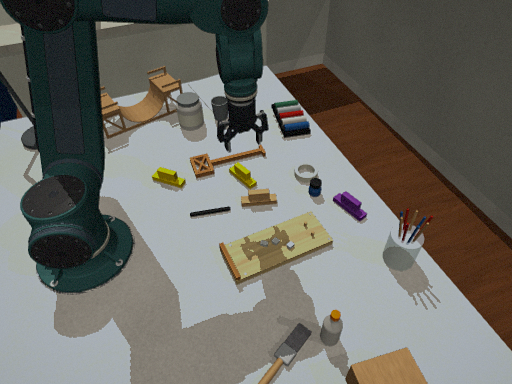

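View pics/a_wrist.png

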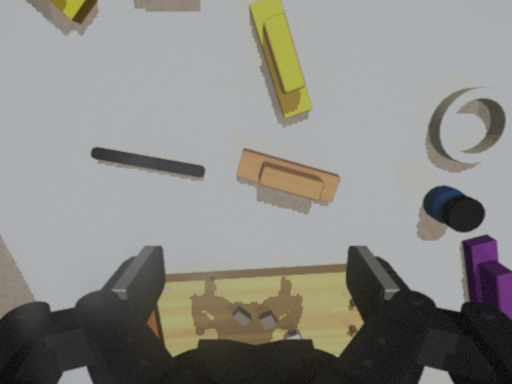

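The scene shows the jig at scene (195,207), with the fence near the robot and three grey chips in its middle. The frame is at scene (310,190), head towards the robot.

Things that could be taken for the block:
- plain wood, wrist (288,177) / side (258,198)
- yellow, wrist (280,60) / side (243,175)
- yellow, side (168,177)
- purple, wrist (485,275) / side (350,205)

I choose the plain wooden one.

```bash
cat > h.py <<'E'
from workcell import *
import cv2, numpy as np
def proj(px,cal,z):
    """pixels Nx2 -> world points on plane z"""
    K=np.array(cal["K"]);R=np.array(cal["orientation"]);c=np.array(cal["xyz"])
    r=(R@np.linalg.inv(K)@np.c_[px,np.ones(len(px))].T).T
    return c+r*((z-c[2])/r[:,2])[:,None]
def look(cam,name=None):
    cal=get_calibration(cam);im=grab_frame(cam)
    if name: cv2.imwrite(f"pics/{name}.png",im)
    return im,cal
def rect(mask,cal,z):
    ys,xs=np.nonzero(mask);P=proj(np.c_[xs,ys],cal,z)[:,:2]
    (c,s,a)=cv2.minAreaRect((P*1000).astype(np.float32))
    if s[0]<s[1]: a+=90;s=s[::-1]
    return np.round(c),np.round(s),round((a+90)%180-90,1)
def go(target,yaw):
    """rows' units to bring TCP to target, tool down, tool x pointing at world angle 180+yaw(deg)"""
    s=manip.sense();R=s["tool_rot"];a=np.radians(yaw)
    G=np.array([[-np.cos(a),-np.sin(a),0],[-np.sin(a),np.cos(a),0],[0,0,-1.]]) 
    rv=cv2.Rodrigues(R.T@G)[0].ravel()/(np.pi/2)
    d=np.array(target)-s["eef_pos"]
    print("t",round(s["t"],2),"pos",s["eef_pos"].round(4),"F",s["ft_force"].round(1),"op",round(s["opening"]*1e3,1))
    print("shift now",(R.T@d/.05).round(3),"| turn",rv.round(3),"| shift after turn",(G.T@d/.05).round(3))
E
python3 - <<'E'
from h import *
im,cal=look("wrist")
for d in regions_of("wrist","block"): print("block",round(d["confidence"],2),rect(d["mask"],cal,.018))
for c in ("side","scene"):
    im,cal=look(c)
    for d in regions_of(c,"jig"): print(c,"jig",round(d["confidence"],2),rect(d["mask"],cal,.022))
    for l in ("frame","marker"):
        for d in regions_of(c,l): print(c,l,round(d["confidence"],2),rect(d["mask"],cal,.01))
im,_=look("wrist");cv2.imwrite("pics/blk.png",cv2.resize(im[110:250,200:380],None,fx=3,fy=3))
go([.562,-.013,.15],-13)
E
```

```text
block 0.85 (array([ 831., -151.]), array([136.,  57.]), -74.1)
block 0.74 (array([565., -12.]), array([121.,  39.]), -16.6)
block 0.73 (array([554., 117.]), array([120.,  34.]), -69.7)
block 0.68 (array([343., 160.]), array([46., 22.]), -0.0)
side jig 0.55 (array([ 542., -216.]), array([329., 153.]), 1.9)
side jig 0.54 (array([ 510., -195.]), array([22., 18.]), 67.7)
side frame 0.68 (array([541., 225.]), array([286., 120.]), -1.1)
side frame 0.32 (array([ 545., -205.]), array([332., 156.]), 2.4)
side marker 0.67 (array([397.,  -2.]), array([129.,  19.]), -11.0)
scene jig 0.35 (array([428.,  -3.]), array([121.,  15.]), -11.4)
scene frame 0.69 (array([530., 217.]), array([317., 113.]), -9.3)
scene marker 0.5 (array([ 525., -207.]), array([385., 134.]), 3.3)
scene marker 0.42 (array([409.,   3.]), array([108.,  12.]), -11.4)
scene marker 0.22 (array([ 419., -509.]), array([208.,  43.]), 23.4)
t 1.6 pos [ 0.525  -0.      0.2313] F [ 0.4  0.  -0.2] op 85.4
shift now [-0.259  0.74   1.625] | turn [-0.    -0.    -0.856] | shift after turn [-0.779 -0.086  1.626]
```

View pics/blk.png

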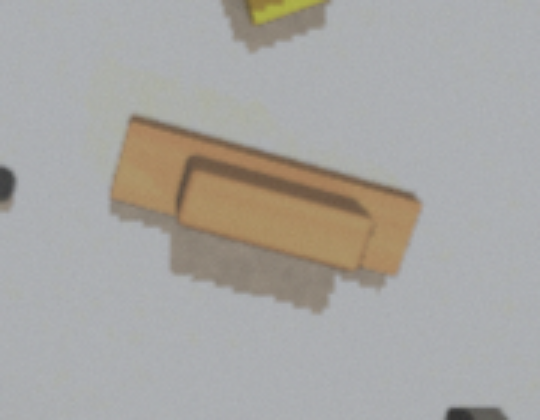

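The crop shows the plain wooden block with its rib on top. Its edge runs from crop (133,117) to (418,198), so the yaw is about -16°. It's the right one, and I go above it.

```bash
python3 -m pendant '[[[70,0,0,0.2,0,0,-0.1175],[70,0,0,0.2,0,0,-0.1175],[70,0,0,0.2,0,0,-0.1175],[70,0,0,0.2,0,0,-0.1175],[70,0,0,0.2,0,0,-0.1175],[70,0,0,0.2,0,0,-0.1175],[70,0,0,0.2,0,0,-0.1175],[70,-0.4,-0.02,0.2,0,0,0],[70,-0.38,-0.03,0.2,0,0,0],[70,0,0,0,0,0,0]]]' 40
python3 - <<'E'
from h import *
im,cal=look("wrist","b1")
print("tip",[(np.round(d["centre"],3),round(d["confidence"],2)) for d in tip_of("wrist","block")])
for d in regions_of("wrist","block"): print(round(d["confidence"],2),rect(d["mask"],cal,.018))
go([.562,-.013,.0215],-16)
E
```

```text
t: 2.85
eef_pos: [0.5631, -0.0138, 0.1401]
tool_rot: [[-0.961, 0.278, -0.001], [0.278, 0.961, 0.0], [0.001, -0.0, -1.0]]
ft_force: [-0.4, 0.3, -0.0]
opening: 0.0698
finger_force: 0.0
tip [(array([0.552, 0.116, 0.007]), 0.89), (array([ 0.561, -0.011, -0.002]), 0.62)]
0.66 (array([564., -12.]), array([119.,  32.]), -15.8)
0.59 (array([557., 116.]), array([121.,  48.]), -70.2)
0.35 (array([441.,  -3.]), array([51., 15.]), -9.1)
t 3.0 pos [ 0.5618 -0.0132  0.1413] F [ 0.2 -0.8 -0.2] op 70.0
shift now [-0.004  0.004  2.396] | turn [-0. -0. -0.] | shift after turn [-0.004  0.004  2.396]
```

View pics/b1.png

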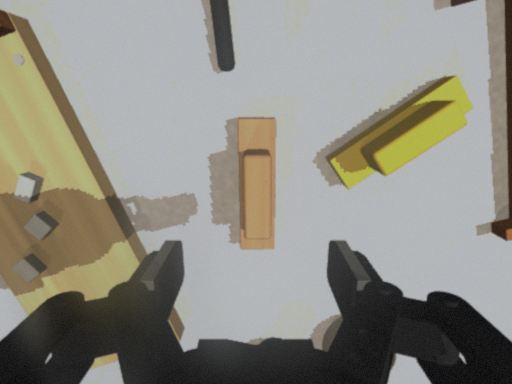

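The block is centred between the fingers at px (257,183) and aligned with them; the marker is at (222,35) and the yellow one at (400,135). I narrow the opening, go down and grip.

```bash
python3 -m pendant '[[[45,-0.02,0.02,0.6,0,0,0],[45,0,0,0.6,0,0,0],[45,0,0,0.6,0,0,0],[45,0,0,0.4,0,0,0],[45,0,0,0.18,0,0,0],[20,0,0,0,0,0,0],[10,0,0,0,0,0,0],[10,0,0,0,0,0,0],[10,0,0,0,0,0,0],[10,0,0,0,0,0,0]]]' 60
```

```text
t: 4.25
eef_pos: [0.5635, -0.0125, 0.023]
tool_rot: [[-0.961, 0.275, 0.001], [0.275, 0.961, -0.0], [-0.001, 0.0, -1.0]]
ft_force: [-1.0, 0.5, 7.3]
opening: 0.0208
finger_force: 60.0
```

```bash
python3 -m pendant '[[[10,0,0,-0.2,0,0,0],[10,0,0,-0.6,0,0,0],[10,0,0,-0.6,0,0,0],[10,0,0,-0.2,0,0,-0.1],[10,0,0,0,0,0,-0.11],[10,0,0,0,0,0,0]]]'
python3 - <<'E'
from h import *
im,cal=look("wrist","c1")
print("chips",[(np.round(d["centre"],3),round(d["confidence"],2)) for d in tip_of("wrist","chip0")])
for d in regions_of("wrist","jig"): print(round(d["confidence"],2),rect(d["mask"],cal,.022))
for c in ("wrist","side","scene"):
  if c!="wrist": look(c)
  for l in ("jig_head","jig_tail","jig"): print(c,l,[(np.round(d["centre"],3),round(d["confidence"],2)) for d in tip_of(c,l)][:1])
go([.536,-.1186,.047],3)
E
```

```text
t: 5.0
eef_pos: [0.5631, -0.0125, 0.1029]
tool_rot: [[-0.999, -0.05, 0.0], [-0.05, 0.999, -0.0], [-0.0, -0.0, -1.0]]
ft_force: [0.3, 0.3, -2.3]
opening: 0.0213
finger_force: 59.1
chips []
0.77 (array([ 575., -158.]), array([280.,  93.]), -10.3)
wrist jig_head []
wrist jig_tail [(array([ 0.683, -0.198,  0.016]), 0.82)]
wrist jig [(array([ 0.545, -0.207,  0.   ]), 0.58)]
side jig_head [(array([ 0.399, -0.219,  0.02 ]), 0.91)]
side jig_tail [(array([ 0.682, -0.201,  0.022]), 0.69)]
side jig [(array([0.394, 0.227, 0.002]), 0.63)]
scene jig_head [(array([ 0.408, -0.214,  0.024]), 0.57)]
scene jig_tail [(array([ 0.684, -0.198,  0.019]), 0.8)]
scene jig [(array([ 0.542, -0.209, -0.001]), 0.97)]
t 5.7 pos [ 0.563  -0.0125  0.1023] F [-0.6  0.1 -1. ] op 21.4
shift now [ 0.648 -2.093  1.106] | turn [ 0.    -0.    -0.001] | shift after turn [ 0.651 -2.092  1.106]
```

View pics/c1.png

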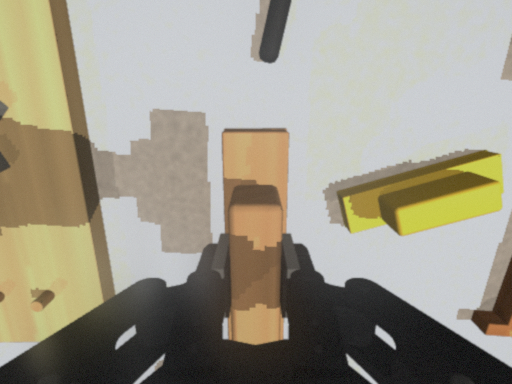

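The block is held level, with the jig's open edge visible at px (50,0)–(103,342). I move beside the jig at wiping height, off the bed, and then wipe towards -y.

```bash
python3 -m pendant '[[[10,0.16,-0.52,0,0,0,0],[10,0.16,-0.52,0.1,0,0,0],[10,0.16,-0.52,0.5,0,0,0],[10,0.17,-0.5,0.5,0,0,0],[10,0,0,0,0,0,0]]]'
python3 - <<'E'
from h import *
im,cal=look("wrist","d1")
E0=proj(np.array([[50,0],[103,342.]]),get_calibration("wrist"),.022)
side,_=look("side")
big=cv2.resize(side[200:290,205:345],None,fx=4,fy=4)
w=cv2.resize(im,None,fx=.9,fy=.9)
out=np.zeros((max(big.shape[0],w.shape[0])+0,0,3),np.uint8)
cv2.imwrite("pics/d1s.png",big)
print("chips",[(np.round(d["centre"],3),round(d["confidence"],2)) for d in tip_of("side","chip0")])
go([.5482,-.288,.047],3)
E
```

```text
t: 6.32
eef_pos: [0.5345, -0.1179, 0.0459]
tool_rot: [[-0.999, -0.049, -0.003], [-0.049, 0.999, 0.001], [0.003, 0.001, -1.0]]
ft_force: [0.2, 1.2, -1.1]
opening: 0.0211
finger_force: 59.1
chips [(array([ 0.501, -0.2  ,  0.027]), 0.59), (array([ 0.541, -0.204,  0.032]), 0.56), (array([ 0.574, -0.238,  0.025]), 0.52)]
t 6.47 pos [ 0.5363 -0.1167  0.0479] F [-0.2 -0.2 -2.6] op 21.3
shift now [-0.062 -3.434  0.018] | turn [-0.     0.    -0.001] | shift after turn [-0.058 -3.434  0.017]
```

View pics/d1.png

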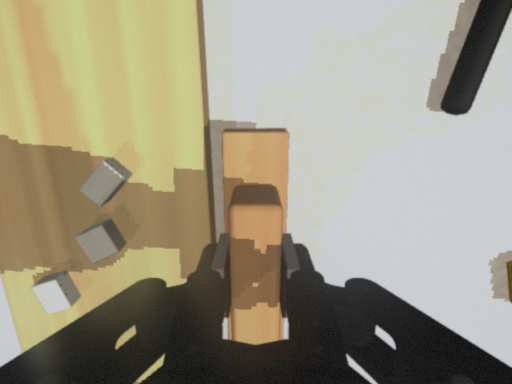

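The block is just outside the bed and parallel to its edge. The chips at (105,182), (100,240) and (57,292) all lie within the block's span, rows 130–340. Wiping now.

```bash
python3 -m pendant '[[[10,0,-0.25,0.01,0,0,0],[10,0,-0.25,0.01,0,0,0],[10,0,-0.25,0,0,0,0],[10,0,-0.25,0,0,0,0],[10,0,-0.25,0,0,0,0],[10,0,-0.25,0,0,0,0],[10,0,-0.25,0,0,0,0],[10,0,-0.25,0,0,0,0],[10,0,-0.25,0,0,0,0],[10,0,-0.25,0,0,0,0]]]'
python3 -m pendant '[[[10,0,-0.2,0,0,0,0],[10,0,-0.2,0,0,0,0],[10,0,-0.2,0,0,0,0],[10,0,-0.2,0,0,0,0],[10,0,-0.2,0,0,0,0],[10,0,0,0,0,0,0],[10,0,0,0,0,0,0]]]'
python3 - <<'E'
from h import *
im,_=look("side")
print("chips",[(np.round(d["centre"],3),round(d["confidence"],2)) for d in tip_of("side","chip0")])
cv2.imwrite("pics/e1.png",cv2.resize(im[180:340,190:370],None,fx=3.5,fy=3.5))
go([.545,-.288,.047],3)
E
```

```text
t: 7.72
eef_pos: [0.5423, -0.2427, 0.0463]
tool_rot: [[-0.999, -0.051, -0.0], [-0.051, 0.999, -0.0], [0.0, -0.0, -1.0]]
ft_force: [0.3, 1.0, -1.6]
opening: 0.0208
finger_force: 59.2
t: 8.6
eef_pos: [0.5447, -0.2916, 0.0462]
tool_rot: [[-0.999, -0.051, -0.0], [-0.051, 0.999, 0.0], [0.0, 0.0, -1.0]]
ft_force: [0.1, -0.4, -1.9]
opening: 0.0213
finger_force: 59.2
chips [(array([ 0.539, -0.303,  0.005]), 0.51), (array([ 0.572, -0.306,  0.007]), 0.46)]
t 8.7 pos [ 0.5447 -0.2914  0.0463] F [ 0.4 -0.1 -2.8] op 21.0
shift now [-0.009  0.068 -0.014] | turn [ 0.    -0.    -0.001] | shift after turn [-0.009  0.068 -0.014]
```

View pics/e1.png

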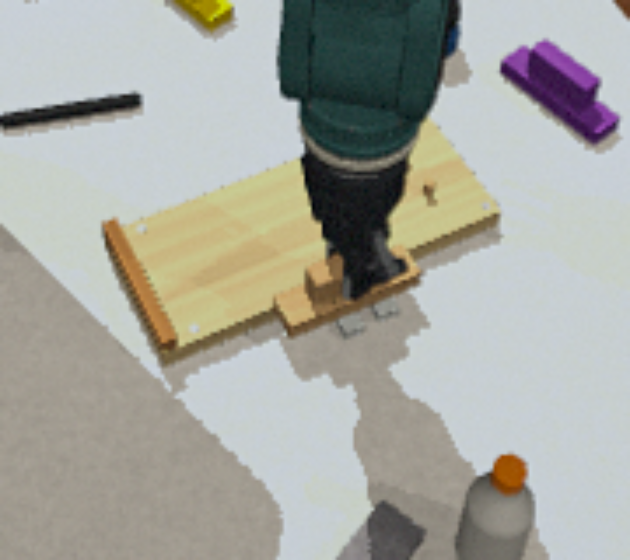

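Two chips lie on the table at crop (350,327) and (385,310), and the bed looks bare. The third is hidden under the block. I lift, go back and check.

```bash
python3 -m pendant '[[[10,0,0,-0.5,0,0,0],[10,0,0,-0.6,0,0,0],[10,0,0.6,-0.2,0,0,0],[10,0,0.9,0,0,0,0],[10,0,0.9,0,0,0,0],[10,0,0.9,0,0,0,0],[10,0,0.9,0,0,0,0],[10,0,0.8,0,0,0,0],[10,0,0,0,0,0,0]]]'
python3 - <<'E'
from h import *
im,_=look("side")
print("chips",[(np.round(d["centre"],3),round(d["confidence"],2)) for d in tip_of("side","chip0")])
cv2.imwrite("pics/f1.png",cv2.resize(im[180:340,190:370],None,fx=3.5,fy=3.5))
look("scene")
print("chips",[(np.round(d["centre"],3),round(d["confidence"],2)) for d in tip_of("scene","chip0")])
go([.565,-.03,.0245],3)
E
```

```text
t: 9.82
eef_pos: [0.5315, -0.0396, 0.1115]
tool_rot: [[-0.999, -0.054, -0.0], [-0.054, 0.999, 0.0], [0.0, 0.0, -1.0]]
ft_force: [0.0, -0.5, -1.7]
opening: 0.0208
finger_force: 59.3
chips [(array([ 0.513, -0.29 ,  0.008]), 0.48), (array([ 0.572, -0.305,  0.004]), 0.48), (array([ 0.54 , -0.307,  0.006]), 0.47)]
chips [(array([ 0.544, -0.308,  0.004]), 0.58), (array([ 0.573, -0.309,  0.002]), 0.51), (array([ 0.523, -0.285,  0.004]), 0.41)]
t 10.03 pos [ 0.5322 -0.0427  0.1113] F [ 0.   0.9 -1. ] op 20.6
shift now [-0.668  0.222  1.736] | turn [-0.     0.    -0.001] | shift after turn [-0.669  0.22   1.736]
```

View pics/f1.png

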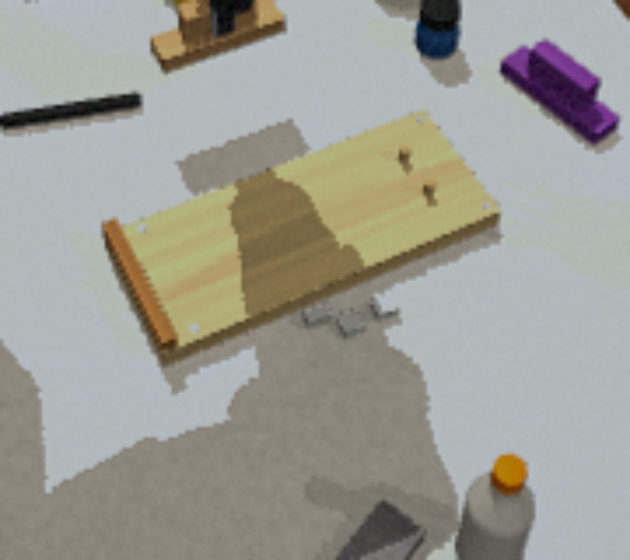

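All three chips lie on the table beside the jig, at crop (317,315), (350,322) and (383,308), and the bed is bare. I set the block down.

```bash
python3 -m pendant '[[[10,-0.34,0.11,0.4,0,0,0],[10,-0.33,0.11,0.4,0,0,0],[10,0,0,0.4,0,0,0],[10,0,0,0.3,0,0,0],[10,0,0,0.12,0,0,0],[10,0,0,0.06,0,0,0],[10,0,0,0.04,0,0,0],[10,0,0,0,0,0,0]]]'; python3 -c "
from h import *
go([.565,-.03,.023],3)"
```

```text
t: 11.02
eef_pos: [0.5651, -0.0294, 0.0256]
tool_rot: [[-0.999, -0.051, 0.001], [-0.051, 0.999, -0.0], [-0.001, -0.0, -1.0]]
ft_force: [0.1, -0.4, -1.0]
opening: 0.0209
finger_force: 59.3
t 11.03 pos [ 0.5651 -0.0294  0.0256] F [ 0.1 -0.4 -1. ] op 20.9
shift now [ 0.002 -0.011  0.052] | turn [-0.     0.    -0.001] | shift after turn [ 0.002 -0.011  0.052]
```

```bash
python3 -m pendant '[[[10,0,0,0.03,0,0,0],[10,0,0,0.02,0,0,0],[10,0,0,0.01,0,0,0],[10,0,0,0,0,0,0]]]'; python3 -c "
from h import *
go([.565,-.03,.023],3)"
```

```text
t: 11.52
eef_pos: [0.565, -0.0294, 0.023]
tool_rot: [[-0.999, -0.051, 0.001], [-0.051, 0.999, -0.0], [-0.001, -0.0, -1.0]]
ft_force: [-4.1, 0.1, 10.9]
opening: 0.0213
finger_force: 61.2
t 11.53 pos [ 0.565  -0.0294  0.023 ] F [-4.1  0.1 10.9] op 21.3
shift now [ 0.001 -0.012  0.001] | turn [-0.     0.    -0.001] | shift after turn [ 0.001 -0.012  0.001]
```

It is on the table with 11 N of contact. I let go, lift and travel above the frame.

```bash
python3 -m pendant '[[[45,0,0,0,0,0,0],[45,0,0,0,0,0,0],[45,0,0,-0.02,0,0,0],[45,0,0,-0.3,0,0,0],[45,0,0,-0.8,0,0,0],[45,0,0,-0.9,0,0,0],[60,0.2,0.8,0,0,0,0.06],[60,0.2,0.9,0,0,0,0],[60,0.2,0.9,0,0,0,0],[60,0.2,0.9,0,0,0,0]]]'
python3 -m pendant '[[[60,0.2,0.9,0,0,0,0],[60,0.1,0.6,0,0,0,0],[60,0,0,0,0,0,0],[60,0,0,0,0,0,0]]]'
python3 - <<'E'
from h import *
im,cal=look("wrist","g1")
for c in ("wrist","side","scene"):
  if c!="wrist": look(c)
  for l in ("frame_head","frame_tail","frame","block"): print(c,l,[(np.round(d["centre"],3),round(d["confidence"],2)) for d in tip_of(c,l)][:2])
go([.4975,.2273,.004],-2.6)
E
```

```text
t: 12.78
eef_pos: [0.5285, 0.1476, 0.1244]
tool_rot: [[-0.999, 0.043, 0.001], [0.043, 0.999, 0.0], [-0.001, 0.0, -1.0]]
ft_force: [0.9, 1.2, -0.6]
opening: 0.06
finger_force: 0.0
t: 13.28
eef_pos: [0.5171, 0.2214, 0.1239]
tool_rot: [[-0.999, 0.043, 0.0], [0.043, 0.999, -0.0], [-0.0, -0.0, -1.0]]
ft_force: [-0.5, -0.3, -0.0]
opening: 0.0603
finger_force: 0.0
wrist frame_head [(array([0.399, 0.229, 0.001]), 0.95)]
wrist frame_tail []
wrist frame []
wrist block [(array([0.549, 0.119, 0.004]), 0.89)]
side frame_head [(array([0.394, 0.234, 0.001]), 0.78)]
side frame_tail [(array([0.679, 0.22 , 0.002]), 0.76), (array([ 0.684, -0.199,  0.023]), 0.44)]
side frame [(array([0.539, 0.223, 0.006]), 0.81), (array([ 0.399, -0.002, -0.   ]), 0.33)]
side block [(array([ 0.301,  0.203, -0.002]), 0.93), (array([ 0.831, -0.156,  0.001]), 0.72)]
scene frame_head [(array([0.396, 0.232, 0.002]), 0.66)]
scene frame_tail [(array([0.682, 0.219, 0.002]), 0.89)]
scene frame [(array([0.54 , 0.224, 0.   ]), 0.97), (array([0.395, 0.234, 0.004]), 0.37)]
scene block [(array([0.554, 0.12 , 0.001]), 0.77), (array([ 0.83 , -0.16 ,  0.003]), 0.74)]
t 14.03 pos [0.517  0.2218 0.1233] F [ 0.1  0.2 -0.5] op 60.1
shift now [0.394 0.093 2.385] | turn [-0.    -0.     0.001] | shift after turn [0.394 0.092 2.385]
```

View pics/g1.png

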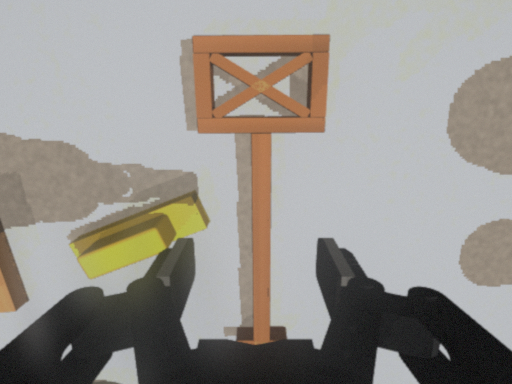

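Run:
```python
from h import *
cal=get_calibration("wrist")
P=proj(np.array([[262,133],[262,335],[261,36],[193,36],[328,36],[198,132],[324,132.]]),cal,.02)
print(P[:,:2].round(4))
print("yaw",np.degrees(np.arctan2(*(P[1]-P[0])[[1,0]])))
u=(P[1]-P[0])[:2];u/=np.linalg.norm(u)
b=P[0,:2]+.03*u; print(b, P[2,:2]+.1*u)
go([*b,.004],-2.5)
```

```text
[[0.4692 0.2299]
 [0.6596 0.2228]
 [0.4005 0.2317]
 [0.3984 0.1829]
 [0.4026 0.2798]
 [0.4663 0.18  ]
 [0.4705 0.2782]]
yaw -2.1201925277771605
[0.49919    0.22874065] [0.50046065 0.22797495]
t 14.03 pos [0.517  0.2218 0.1233] F [ 0.1  0.2 -0.5] op 60.1
shift now [0.361 0.123 2.385] | turn [-0. -0.  0.] | shift after turn [0.362 0.123 2.385]
```

The frame is seen with its lattice at rows 36–132 and its spine at col 261; the yellow block's tip at (208,225) is clear of narrowed fingers. I go down onto the balance point.

```bash
python3 -m pendant '[[[38,0.37,0.125,0,0,0,0],[38,0,0,0.6,0,0,0],[38,0,0,0.6,0,0,0],[38,0,0,0.6,0,0,0],[38,0,0,0.4,0,0,0],[38,0,0,0.17,0,0,0],[38,0,0,0,0,0,0]]]' 80; python3 -c "
from h import *
go([.4985,.2285,.004],-2.5)"
```

```text
t: 14.9
eef_pos: [0.4982, 0.229, 0.0049]
tool_rot: [[-0.999, 0.043, -0.0], [0.043, 0.999, -0.0], [0.0, -0.0, -1.0]]
ft_force: [0.2, 1.9, -0.4]
opening: 0.0379
finger_force: 0.0
t 14.9 pos [0.4982 0.229  0.0049] F [ 0.2  1.9 -0.4] op 37.9
shift now [-0.005 -0.01   0.017] | turn [-0. -0.  0.] | shift after turn [-0.005 -0.01   0.017]
```

```bash
python3 -m pendant '[[[10,0,0,0.02,0,0,0],[5,0,0,0,0,0,0],[5,0,0,0,0,0,0],[5,0,0,0,0,0,0],[5,0,0,0,0,0,0],[5,0,0,-0.1,0,0,0],[5,0,0,-0.3,0,0,0],[5,0,0,-0.3,0,0,0],[5,0,0,0,0,0,0],[5,0,0,0,0,0,0]]]' 80
python3 - <<'E'
from h import *
look("wrist","h1")
print("tcp",manip.sense()["eef_pos"].round(4),"torque",manip.sense()["torque"].round(2))
for c in ("side","scene","wrist"):
  if c!="wrist": look(c)
  for l in ("frame_head","frame_tail","frame"): print(c,l,[(np.round(d["centre"],3),round(d["confidence"],2)) for d in tip_of(c,l)][:2])
E
```

```text
t: 16.15
eef_pos: [0.4987, 0.2288, 0.0388]
tool_rot: [[-0.999, 0.043, 0.0], [0.043, 0.999, 0.0], [-0.0, 0.0, -1.0]]
ft_force: [-0.1, 0.2, -2.2]
opening: 0.0141
finger_force: 78.2
tcp [0.4985 0.2288 0.0385] torque [ 0.01 -0.01 -0.04]
side frame_head [(array([0.394, 0.23 , 0.036]), 0.96)]
side frame_tail [(array([0.679, 0.219, 0.035]), 0.68), (array([ 0.397, -0.   , -0.001]), 0.22)]
side frame [(array([0.539, 0.228, 0.04 ]), 0.96)]
scene frame_head [(array([0.395, 0.235, 0.035]), 0.76)]
scene frame_tail [(array([0.68 , 0.222, 0.032]), 0.74)]
scene frame [(array([0.539, 0.224, 0.033]), 0.94), (array([ 0.758, -0.048, -0.006]), 0.72)]
wrist frame_head [(array([0.4  , 0.233, 0.035]), 0.97)]
wrist frame_tail []
wrist frame [(array([0.537, 0.232, 0.035]), 0.87)]
```

The frame is held level (head and tail both at z ≈ 0.035) and balanced, with about zero moment. I raise it and carry it over the jig.

```bash
python3 -m pendant '[[[5,0,0,-0.3,0,0,0],[5,0,0,-0.6,0,0,0],[5,0,0,-0.7,0,0,0],[5,0,0,-0.5,0,0,0],[5,0,0,0,0,0,-0.032],[5,0,0,0,0,0,-0.033],[5,0,-0.15,0,0,0,0],[5,0,-0.35,0,0,0,0],[5,0,-0.55,0,0,0,0],[5,0,-0.65,0,0,0,0]]]'
python3 -m pendant '[[[5,0,-0.65,0,0,0,0],[5,0,-0.65,0,0,0,0],[5,0,-0.65,0,0,0,0],[5,0,-0.65,0,0,0,0],[5,0,-0.65,0,0,0,0],[5,0,-0.65,0,0,0,0],[5,0,-0.65,0,0,0,0],[5,0,-0.6,0,0,0,0],[5,0,-0.5,0,0,0,0],[5,0,-0.3,0,0,0,0]]]'
python3 -m pendant '[[[5,0,-0.2,0,0,0,0],[5,0,-0.1,0,0,0,0],[5,0,0,0,0,0,0]]]'
python3 - <<'E'
from h import *
go([.5036,-.2103,.126],3.4)
E
```

```text
t: 18.0
eef_pos: [0.5037, 0.1423, 0.144]
tool_rot: [[-0.998, -0.058, 0.0], [-0.058, 0.998, -0.0], [-0.0, -0.0, -1.0]]
ft_force: [0.2, 0.4, -1.7]
opening: 0.0135
finger_force: 78.3
t: 19.25
eef_pos: [0.5208, -0.1548, 0.1439]
tool_rot: [[-0.998, -0.057, -0.0], [-0.057, 0.998, -0.0], [0.0, -0.0, -1.0]]
ft_force: [-0.1, 1.2, -2.2]
opening: 0.014
finger_force: 78.3
t: 19.62
eef_pos: [0.5221, -0.1678, 0.1438]
tool_rot: [[-0.998, -0.059, -0.0], [-0.059, 0.998, 0.0], [0.0, 0.0, -1.0]]
ft_force: [-0.3, 0.5, -2.1]
opening: 0.0139
finger_force: 78.3
t 19.62 pos [ 0.5221 -0.1678  0.1438] F [-0.3  0.5 -2.1] op 13.9
shift now [ 0.42  -0.827  0.355] | turn [ 0. -0. -0.] | shift after turn [ 0.42  -0.826  0.355]
```

```bash
python3 -m pendant '[[[5,0.1,-0.1,0,0,0,0],[5,0.15,-0.3,0.05,0,0,0],[5,0.12,-0.25,0.15,0,0,0],[5,0.05,-0.13,0.1,0,0,0],[5,0,-0.05,0.05,0,0,0],[5,0,0,0,0,0,0],[5,0,0,0,0,0,0]]]'
python3 - <<'E'
from h import *
go([.5036,-.2103,.126],3.4)
pts={}
for c in ("side","scene","wrist"):
  im,cal=look(c,"i_"+c)
  for l in ("frame_head","frame_tail","frame","jig_head","jig_tail","jig"):
    print(c,l,[(np.round(d["centre"],3),round(d["confidence"],2)) for d in tip_of(c,l)][:2])
a=cv2.resize(cv2.imread("pics/i_side.png")[120:310,180:360],(400,422));b=cv2.resize(cv2.imread("pics/i_scene.png")[120:262,150:285],(400,422))
cv2.imwrite("pics/i.png",np.hstack([a,b]))
E
```

```text
t: 20.5
eef_pos: [0.5038, -0.2104, 0.1264]
tool_rot: [[-0.998, -0.059, 0.0], [-0.059, 0.998, -0.0], [-0.0, -0.0, -1.0]]
ft_force: [0.3, 0.2, -1.4]
opening: 0.0142
finger_force: 78.3
t 20.5 pos [ 0.5038 -0.2104  0.1264] F [ 0.3  0.2 -1.4] op 14.2
shift now [0.005 0.002 0.008] | turn [-0.  0. -0.] | shift after turn [0.005 0.002 0.008]
side frame_head [(array([ 0.401, -0.218,  0.126]), 0.92)]
side frame_tail [(array([ 0.684, -0.199,  0.123]), 0.63), (array([ 0.518, -0.292,  0.008]), 0.44)]
side frame [(array([ 0.542, -0.211,  0.122]), 0.65), (array([ 0.471,  0.513, -0.001]), 0.22)]
side jig_head [(array([ 0.403, -0.219,  0.019]), 0.74)]
side jig_tail []
side jig [(array([ 0.545, -0.207, -0.002]), 0.59), (array([ 0.538, -0.303,  0.008]), 0.48)]
scene frame_head [(array([ 0.4  , -0.213,  0.126]), 0.58)]
scene frame_tail [(array([ 0.683, -0.202,  0.12 ]), 0.89)]
scene frame [(array([ 0.546, -0.21 , -0.004]), 0.66), (array([ 0.545, -0.209,  0.12 ]), 0.59)]
scene jig_head [(array([ 0.407, -0.216,  0.023]), 0.92), (array([ 0.401,  0.002, -0.005]), 0.2)]
scene jig_tail [(array([ 0.686, -0.202,  0.02 ]), 0.8)]
scene jig [(array([ 0.544, -0.212, -0.001]), 0.85)]
wrist frame_head [(array([ 0.403, -0.216,  0.122]), 0.97), (array([ 0.541, -0.305,  0.006]), 0.68)]
wrist frame_tail []
wrist frame [(array([ 0.543, -0.205,  0.125]), 0.92)]
wrist jig_head [(array([ 0.403, -0.215,  0.021]), 0.61)]
wrist jig_tail []
wrist jig []
```

View pics/i.png

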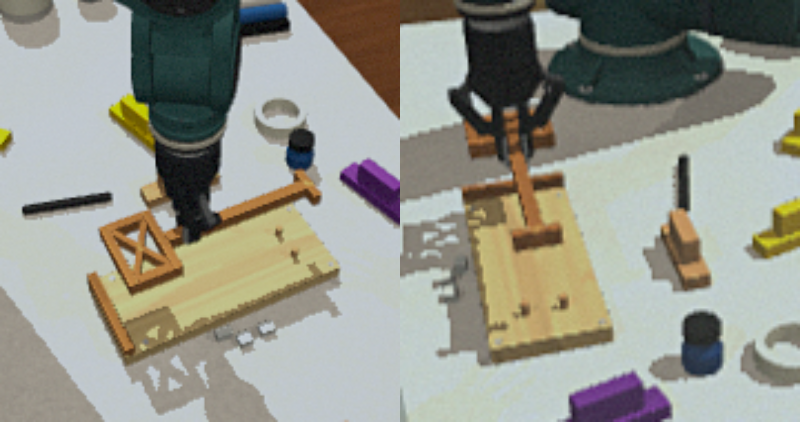

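The frame is level above the jig, head at the fence and tail at the pegs, about 2 mm short along x. The block stands clear at right (685,250) and the chips are on the table. One small correction, settle, and hand in.

```bash
python3 -m pendant '[[[5,-0.03,0,0.01,0,0,0],[5,0,0,0,0,0,0],[5,0,0,0,0,0,0],[5,0,0,0,0,0,0],[5,0,0,0,0,0,0],[5,0,0,0,0,0,0],[5,0,0,0,0,0,0],[5,0,0,0,0,0,0]]]' && python3 -c "
from workcell import *
print(abs(manip.sense()['qvel']).max());print(manip.sign_off())"
```

```text
t: 22.55
eef_pos: [0.5051, -0.2105, 0.1258]
tool_rot: [[-0.998, -0.059, -0.0], [-0.059, 0.998, 0.0], [0.0, 0.0, -1.0]]
ft_force: [0.2, -0.1, -2.7]
opening: 0.014
finger_force: 78.3
0.0025358238939006163
the job is handed in; nothing more can be done
None
```

I handed the job in at about 22.6 s: all three chips are off the jig and on the table, the block stands released and clear of it, and the frame is held level about 10 cm above the jig, lined up to within about 2 mm by the camera estimates.

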